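# Settle the rocking half-round lens flat on the ray table

### The job

The blue half-round lens has been set down on its curved edge and is rocking on the bench. Stop it and lay it in the middle of the round white ray table so that it rests flat on one of its two half-moon faces, never letting go of it high in the air. Leave the green slab and the amber prism where they are.

Things in the scene. Friction and masses are not known exactly. Their poses are not given: they have to be found in the camera images.
- lens: Blue acrylic half disc: radius 40 mm, 24 mm thick, 72 g. Origin: middle of its 80 x 40 x 24 mm block; x along the straight side, y square to the flat half-moon faces, z to the straight side. Starts standing on its curved edge, straight side up, 40 mm high, rocking about y (15 deg, 5 mm each way, slowly dying). Tipped over 27 deg about x it falls onto a half-moon face; then y is vertical.
- ray_table: Round white disc fixed to the bench, radius 85 mm, top 12 mm above the bench, with a black rim, tick marks and a thin cross at its centre. Origin: centre of its underside, on the bench; z up. The origin of a lens lying flat on it is 24 mm above this origin.
- slab: Bystander: green rectangular acrylic slab 90 x 50 mm, 22 mm high, loose, lying flat on the bench. Origin: centre of its underside; x along its length.
- prism: Bystander: amber three-sided prism, loose, lying on one of its sides; 60 mm long, sides 45 mm, 39 mm high. Origin: middle of its underside; x along its length.
There are look-alikes about, which are no part of the job. What is meant by the lens is not brown or red, and is the smaller of those in its own colour.

How it is judged (in metres and radians):
At the end, for the whole second after the job is handed in: The lens lies at rest on the ray table on one of its half-moon faces (its y axis within 10 degrees of vertical), its middle within 25 mm of the disc's centre; slab and prism lie within 30 mm of where they were ((angle between lens's own y axis and vertical below 0.17 rad or angle between lens's own y axis and vertical above 2.97 rad) and horizontal distance between lens and ray_table below 0.025 m and z of lens in the frame of ray_table between 0.018 and 0.03 m and linear speed of lens below 0.02 m/s and distance of each of slab, prism from where it was at the start of the episode below 0.03 m); the robot touches nothing.
It fails at once if the lens is let go in the air, its middle higher than 90 mm above the bench (height (world z) of lens above 0.09 m and contact force between lens and the fingers below 0.05 N).
It fails at once if the slab is shifted by more than 30 mm (distance of slab from where it was at the start of the episode above 0.03 m).
It fails at once if the prism is shifted by more than 30 mm (distance of prism from where it was at the start of the episode above 0.03 m).
It also fails if it takes over 58 s, if anything falls off the work surface, if the arm or the gripper's body presses on something with over 40 N, if the wrist force passes 120 N, or if a joint passes its speed limit or range.

### The arm

A 6-joint arm with a two-finger parallel gripper is mounted at the origin on the work surface. World frame = base frame: x ahead of the robot, y to its left, z up, the work surface at z = 0. Lengths are in m, angles in degrees, forces in N, time in s.
With the tool pointing down it reaches from about 0.4 to 0.825 m from the base axis. Payload 7 kg.
Tool frame: the origin (TCP) lies at the very end of the fingers, on their centre line; the grasp point (between the pads) lies 19 mm behind it; x points along the fingers, z is the direction in which the jaws open and shut, and the axes are right-handed (so a half turn about x gives the same grasp; the last joint's range is limited). The gripper opens to 88 mm and grips with 3 to 60 N. Pads are 19 mm wide; open, the fingers measure 130 mm over their backs; the gripper's body (78 mm by 193 mm) begins 47 mm behind the grasp point.
Start: joints at [80.965, 20.546, 0.682, 0, -70.136, -16.507], TCP at [0.291, 0.609, 0.227] pointing down, gripper open.
Joint ranges: [-176.03, 176.03], [-82.01, 121.73], [-58.28, 71.71], [-173.87, 95.51], [-174.79, -0.11], [-173.66, 173.66]. Speed limits (degrees/s): [136.94, 136.94, 172.46, 180, 180, 180].

### API

Orientations are given as [roll, pitch, yaw] about the fixed x, y, z axes, in that order (R = Rz(yaw) Ry(pitch) Rx(roll)).
In Python, from plant import sensors, cams, workorder gives the robot as it stands. The module is installed in compiled form; this text tells all that it offers.
- The arm moves only by the shell command python3 -m handwheel 'ROWS' [OPENING] [FORCE]. ROWS is JSON, one flat list of numbers, 4 for each row, row after row: the shift along the tool's x, y, z in cm, then the turn about the tool's x in degrees. A call has exactly 10 rows; each row is the pose to reach, as a shift and turn from the pose commanded when the call began, along the tool's axes at that moment; what a row does not reach only later rows make up. A row lasts 1/8 s, in which the tool goes at most 62.5 mm and 10.7 degrees, less where a joint would pass 70% of its speed; a pose out of reach is approached as far as the arm can. A call with a gripper value outside its range is refused whole. OPENING is the finger opening in cm, from 0 to 8.76, set as the call begins (- or left out, the last holds). The fingers move at their own pace and stop on an object; FORCE is the grip in N (left out, the last holds). Time passes only in rows, so rows that repeat a pose let the fingers close, or fill a call up. It gives the time, the measured TCP pose, the force and the opening at its end, in the units of the state.
- sensors.get_state(): the state, without advancing time (a new reading comes with each control period).
- cams.capture(name): name is "scene" or "top" or "wrist"; returns a dict with "image" (400x640x3 uint8, red, green, blue), "fov_y" (degrees; the focal length in pixels is half the picture's height over the tangent of half this angle, whatever the lens; pixels are square), "cx", "cy" (the principal point, pixels), "xyz" and "rotation" of the camera in the world. Camera axes: x right, y down, z forward; pixel columns grow to the right and rows downward; lengths in m; the calibration is good to about 2 mm. A picture is of the moment at which its call begins. There is no depth.
- workorder.close_job(): hands the job in, once; it reports no verdict.
The state is a dict: "time_s": time; "joints": joint angles; "qd": joint speeds; "joint_torque": joint torques, N m; "tcp_pos": TCP position; "eef_rot": TCP orientation; "contact_force": force on the tool from outside, world axes, zero at the start; "moment": the same for the moment, N m; "gripper_width": finger opening in m.
Only numpy, scipy, OpenCV 4.12 (cv2) and the standard library are available. Lean on these libraries where they do the work, as an engineer would, in place of code of your own. Each camera call takes 0.05 s, during which the arm holds its last target.

## Working session

There is one attempt and no reset: what is moved stays moved. The work goes in short steps, Python scripts to look and compute and a shell command to move; the robot and the scene stay as the last step left them, time stands still between calls to the robot, and variables do not carry over. Pictures are saved under pics/ and viewed, and the job is handed in when it is done.

```bash
mkdir -p pics; cat > h.py <<'E'
import numpy as np, cv2
from scipy.spatial.transform import Rotation as R
from plant import sensors, cams, workorder
def cap(n,fn=None):
    c=cams.capture(n)
    if fn: cv2.imwrite('pics/'+fn,c['image'][:,:,::-1])
    return c
def ray(c,u,v):
    f=200/np.tan(np.radians(c['fov_y'])/2)
    d=np.array([(u-c['cx'])/f,(v-c['cy'])/f,1.])
    return np.array(c['xyz']),np.array(c['rotation'])@d
def onz(c,u,v,z):
    o,d=ray(c,u,v); return o+d*(z-o[2])/d[2]
def proj(c,p):
    f=200/np.tan(np.radians(c['fov_y'])/2)
    q=np.array(c['rotation']).T@(np.array(p)-np.array(c['xyz'])); return q[:2]/q[2]*f+[c['cx'],c['cy']]
E
python3 - <<'E'
from h import *
s=sensors.get_state(); print(s)
for n in ['top','scene','wrist']:
    c=cap(n,n+'0.png'); print(n,c['fov_y'],c['cx'],c['cy'],np.round(c['xyz'],3),np.round(c['rotation'],3).tolist())
E
```

```text
{'time_s': 0.0, 'joints': array([ 8.09660198e+01,  2.05906782e+01,  6.32154796e-01, -2.01543884e-02,
       -7.01368860e+01, -1.65075516e+01]), 'qd': array([ 0.04988311, -0.03289486,  0.01560123, -0.02147261,  0.08369838,
        0.0882893 ]), 'joint_torque': array([ 1.12059966e-03, -5.82713699e+01,  2.93068725e+01,  6.99735671e+00,
        7.16081529e-03, -1.50202518e-04]), 'tcp_pos': array([0.29083908, 0.6085613 , 0.22561884]), 'eef_rot': array([   5.27742739,   89.902727  , -110.27096815]), 'contact_force': array([ 0.44495428, -0.14623866,  0.06794936]), 'moment': array([-0.00292149,  0.01063751, -0.03389132]), 'gripper_width': 0.08767230204410342}
top 49.16938008519963 324.6169154729524 188.70443378899466 [ 0.521 -0.03   0.913] [-173.98, 1.229, -88.889]
scene 43.640866997682565 316.86299294753394 194.87402813275818 [ 1.439 -0.252  0.636] [-125.242, -0.214, 73.709]
wrist 59.45276068281079 323.67841315678896 195.01112501476447 [0.361 0.575 0.386] [163.48, -0.05, -115.535]
```

Rotation comes as roll, pitch, yaw; I'll fix the helper.

```bash
sed -i "s/np.array(c\['rotation'\])/rot(c)/g" h.py; cat >> h.py <<'E'
def rot(c): return R.from_euler('xyz',c['rotation'],degrees=True).as_matrix()
E
cat h.py | head -20
```

```text
import numpy as np, cv2
from scipy.spatial.transform import Rotation as R
from plant import sensors, cams, workorder
def cap(n,fn=None):
    c=cams.capture(n)
    if fn: cv2.imwrite('pics/'+fn,c['image'][:,:,::-1])
    return c
def ray(c,u,v):
    f=200/np.tan(np.radians(c['fov_y'])/2)
    d=np.array([(u-c['cx'])/f,(v-c['cy'])/f,1.])
    return np.array(c['xyz']),rot(c)@d
def onz(c,u,v,z):
    o,d=ray(c,u,v); return o+d*(z-o[2])/d[2]
def proj(c,p):
    f=200/np.tan(np.radians(c['fov_y'])/2)
    q=rot(c).T@(np.array(p)-np.array(c['xyz'])); return q[:2]/q[2]*f+[c['cx'],c['cy']]
def rot(c): return R.from_euler('xyz',c['rotation'],degrees=True).as_matrix()
```

View pics/top0.png

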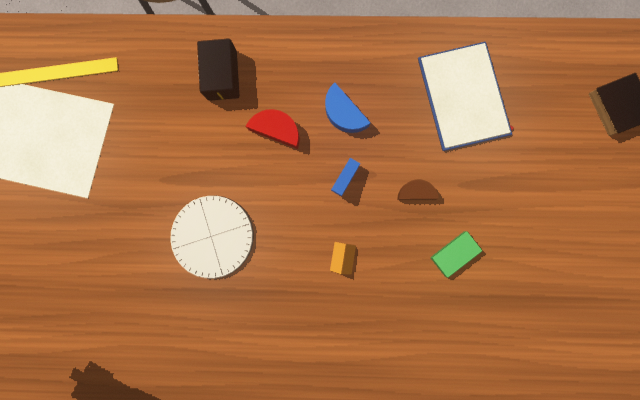

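View pics/scene0.png

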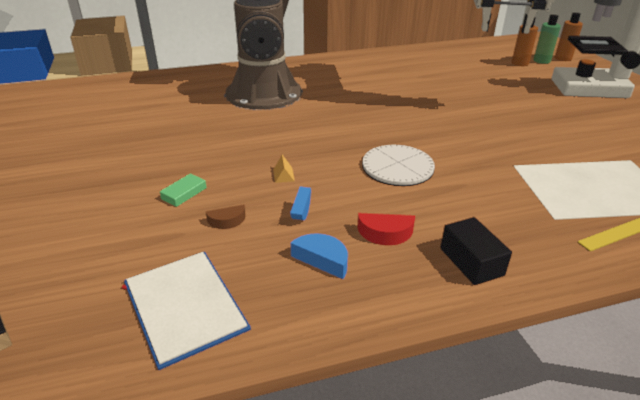

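View pics/wrist0.png

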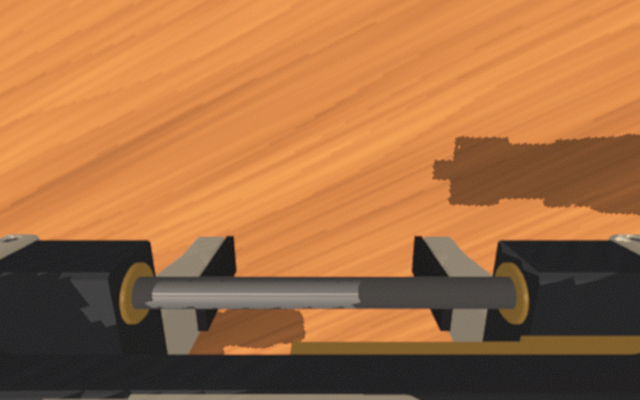

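Blue candidates in the top view are the small standing half disc at (346,177) and the larger flat one at (346,108). The red (273,127) and brown (419,190) half discs are ruled out by colour. I choose the small standing one at (346,177), and will check it in a close crop while measuring.

```bash
python3 - <<'E'
from h import *
c=cap('top','top1.png'); im=c['image']
cv2.imwrite('pics/crop1.png',cv2.resize(im[60:240,270:470][:,:,::-1],None,fx=3.5,fy=3.0,interpolation=cv2.INTER_CUBIC))
hsv=cv2.cvtColor(im,cv2.COLOR_RGB2HSV)
def comps(lo,hi,name,z):
    m=cv2.inRange(hsv,lo,hi)
    cs,_=cv2.findContours(m,cv2.RETR_EXTERNAL,cv2.CHAIN_APPROX_NONE)
    for k in cs:
        a=cv2.contourArea(k)
        if a<150: continue
        r=cv2.minAreaRect(k); b=cv2.boxPoints(r)
        print(name,a,np.round(r[0],1),np.round(r[1],1),'ctr',np.round(onz(c,*r[0],z),4)[:2],'box',[np.round(onz(c,*p,z)[:2],3).tolist() for p in b])
comps((100,120,60),(125,255,255),'blue',.04)
comps((45,80,60),(80,255,255),'green',.022)
comps((12,150,170),(22,255,255),'amber',.0)
m=cv2.inRange(hsv,(0,0,180),(180,60,255)); cs,_=cv2.findContours(m,cv2.RETR_EXTERNAL,cv2.CHAIN_APPROX_NONE)
for k in cs:
    (x,y),(w,h),a=cv2.minAreaRect(k)
    if 60<w<95 and 60<h<95:
        print('disc',x,y,w,h,onz(c,x,y,.012)[:2])
E
```

```text
blue 409.0 [342.1 182.3] [11.6 38.8] ctr [ 0.6261 -0.0447] box [[0.597, -0.016], [0.666, -0.053], [0.655, -0.074], [0.586, -0.036]]
blue 1113.0 [341.7 111.7] [53.3 28.4] ctr [ 0.7714 -0.0417] box [[0.793, 0.017], [0.833, -0.026], [0.75, -0.1], [0.71, -0.057]]
green 1133.5 [456.2 253.8] [26.6 45. ] ctr [ 0.4877 -0.2757] box [[0.48, -0.224], [0.536, -0.296], [0.495, -0.327], [0.439, -0.256]]
amber 493.5 [449.5 361.3] [127.    8.1] ctr [ 0.2732 -0.266 ] box [[0.264, -0.139], [0.28, -0.139], [0.283, -0.393], [0.267, -0.392]]
amber 454.5 [141. 353.] [  8. 122.] ctr [0.2736 0.359 ] box [[0.278, 0.485], [0.285, 0.234], [0.269, 0.234], [0.263, 0.484]]
amber 294.5 [475.9 330. ] [96.   6.6] ctr [ 0.3354 -0.3196] box [[0.333, -0.223], [0.346, -0.224], [0.337, -0.416], [0.324, -0.414]]
amber 13814.5 [319.6 342.5] [639.9  38.1] ctr [ 0.3032 -0.0046] box [[0.266, 0.653], [0.343, 0.658], [0.339, -0.645], [0.265, -0.639]]
amber 1082.0 [512.  319.2] [224.3  13.4] ctr [ 0.3583 -0.3922] box [[0.356, -0.166], [0.382, -0.168], [0.361, -0.616], [0.335, -0.612]]
amber 1635.0 [187.4 309.8] [263.6  16.4] ctr
[... 2133 characters left out ...]
64, 0.271], [0.84, 0.27]]
amber 15067.0 [319.5  49.2] [639.2  46. ] ctr [0.9215 0.0083] box [[0.868, 0.711], [0.973, 0.721], [0.974, -0.679], [0.872, -0.672]]
amber 975.5 [489.   21.4] [256.   12.3] ctr [ 0.9881 -0.3586] box [[0.989, -0.081], [1.017, -0.082], [0.987, -0.633], [0.96, -0.63]]
amber 1395.5 [214.4  21.8] [327.1  13.3] ctr [0.9819 0.2409] box [[0.971, 0.606], [1.002, 0.608], [0.993, -0.118], [0.962, -0.118]]
amber 325.5 [46.  18.5] [ 9. 92.] ctr [0.9865 0.6179] box [[0.996, 0.723], [0.998, 0.515], [0.977, 0.514], [0.975, 0.721]]
disc 211.0 236.5 81.0 80.0 [0.51242284 0.22319253]
disc 465.0893249511719 94.87846374511719 94.46414184570312 66.76095581054688 [ 0.81923929 -0.30115586]
```

View pics/crop1.png

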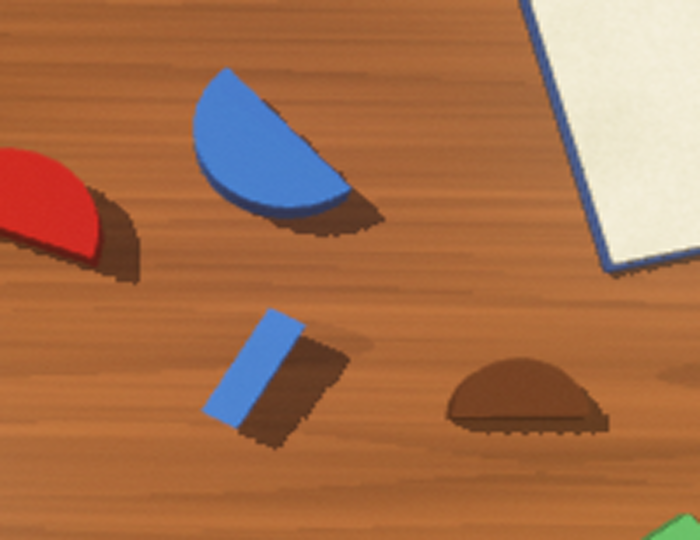

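The crop confirms it: the lens shows as a narrow upright block, with its top face running from about (347,163) to (337,199) in the full picture. The larger blue half disc lies flat above it. Next I work out the reach in tool axes.

```bash
cat >> h.py <<'E'
def go(target,zdir=None):
    s=sensors.get_state(); M=R.from_euler('xyz',s['eef_rot'],degrees=True).as_matrix()
    print('t',s['time_s'],'tcp',np.round(s['tcp_pos'],4),'tool x,y,z',np.round(M.T,3).tolist(),'w',round(s['gripper_width'],4),'F',np.round(s['contact_force'],1),'q',np.round(s['joints'],1))
    d=M.T@(np.array(target)-s['tcp_pos']); print('shift cm',np.round(d*100,2))
    if zdir is not None:
        v=M.T@np.array([np.cos(np.radians(zdir)),np.sin(np.radians(zdir)),0])
        a=np.degrees(np.arctan2(-v[1],v[2])); print('turn about x',a,'or',a-180*np.sign(a))
E
python3 - <<'E'
from h import *
c=cap('top')
print(proj(c,[0.626,-0.045,0.04]))
go([0.626,-0.045,0.12],61.8)
E
```

```text
[342.27706391 182.34196463]
t 0.25 tcp [0.291  0.6088 0.2261] tool x,y,z [[-0.0, -0.001, -1.0], [0.902, -0.431, 0.0], [-0.431, -0.902, 0.001]] w 0.088 F [ 0.7 -0.5  0.7] q [ 81.   20.6   0.7  -0.  -70.1 -16.5]
shift cm [10.65 58.42 44.54]
turn about x -177.34538755827256 or 2.654612441727437
```

```bash
python3 -m handwheel '[0,4,3,0, 0,9,7,0, 0,14,11,1, 0,19,14.5,1.5, 0,24,18.3,2, 2,29,22,2.6, 3,34,26,2.6, 4,39,29.7,2.6, 4,43,32.8,2.6, 4,47,35.8,2.6]' 8.7 20
python3 - <<'E'
from h import *
c=cap('top','top2.png')
go([0.626,-0.045,0.10],61.8)
E
```

```text
time_s: 1.5
tcp_pos: [0.5613, 0.0813, 0.1864]
eef_rot: [-28.8, 90.0, -147.0]
contact_force: [0.8, 1.4, 0.8]
gripper_width: 0.0872
t 1.55 tcp [0.5629 0.0775 0.1863] tool x,y,z [[-0.0, -0.002, -1.0], [0.881, -0.473, 0.001], [-0.473, -0.881, 0.001]] w 0.0871 F [ 3.7 -1.2  1.2] q [ 27.6  12.3 -16.4   0.1 -61.4  34.1]
shift cm [ 8.65 11.35  7.79]
turn about x 179.93832654184945 or -0.06167345815055114
```

View pics/top2.png

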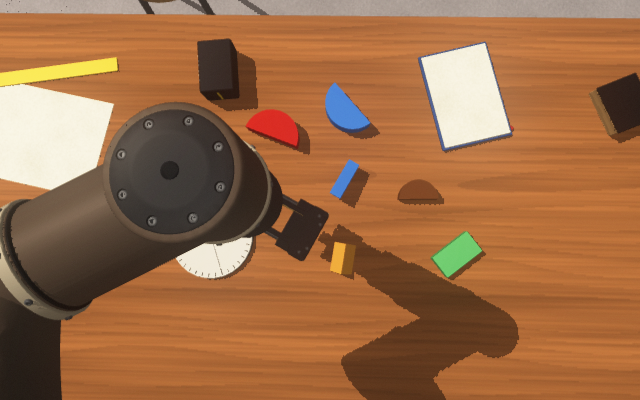

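The arm is partway over the bench, and the lens is still in view at about (345,180). I refine its measurement from this picture.

```bash
cat >> h.py <<'E'
def blue(c,z,amin=150,amax=800):
    hsv=cv2.cvtColor(c['image'],cv2.COLOR_RGB2HSV); m=cv2.inRange(hsv,(100,120,60),(125,255,255))
    cs,_=cv2.findContours(m,cv2.RETR_EXTERNAL,cv2.CHAIN_APPROX_NONE); out=[]
    for k in cs:
        if amin<cv2.contourArea(k)<amax:
            r=cv2.minAreaRect(k); b=cv2.boxPoints(r); w=np.array([onz(c,*p,z)[:2] for p in b])
            M=cv2.moments(k); g=onz(c,M['m10']/M['m00'],M['m01']/M['m00'],z)
            e=w[1]-w[0]; f=w[2]-w[1]; l=e if np.linalg.norm(e)>np.linalg.norm(f) else f
            print('px',np.round(r[0],1),'area',cv2.contourArea(k),'ctr',np.round(w.mean(0),4),'cog',np.round(g[:2],4),'size',np.round([np.linalg.norm(e),np.linalg.norm(f)],4),'long dir',np.degrees(np.arctan2(l[1],l[0])))
E
python3 - <<'E'
from h import *
c=cap('top'); blue(c,.04)
c={'image':cv2.imread('pics/top2.png')[:,:,::-1].copy(),**{k:c[k] for k in c if k!='image'}}; blue(c,.04)
c['image']=cv2.imread('pics/top1.png')[:,:,::-1].copy(); blue(c,.04)
c['image']=cv2.imread('pics/top0.png')[:,:,::-1].copy(); blue(c,.04)
go([0.629,-0.045,0.10],61.8)
E
```

```text
px [344.6 177.8] area 401.0 ctr [ 0.6353 -0.0496] cog [ 0.6348 -0.0494] size [0.0767 0.0238] long dir -28.599313168717416
px [344.2 178.5] area 405.5 ctr [ 0.634  -0.0488] cog [ 0.6337 -0.0487] size [0.0772 0.0238] long dir -28.599290256787988
px [342.1 182.3] area 409.0 ctr [ 0.6262 -0.0447] cog [ 0.6261 -0.0447] size [0.0786 0.0234] long dir -28.215536253964373
px [345.3 176.4] area 392.5 ctr [ 0.6382 -0.051 ] cog [ 0.6378 -0.0508] size [0.0751 0.0239] long dir -29.107303970979707
t 1.6 tcp [0.562  0.0795 0.1862] tool x,y,z [[-0.001, -0.001, -1.0], [0.88, -0.475, -0.0], [-0.475, -0.88, 0.001]] w 0.0869 F [0.5 0.4 0.3] q [ 27.8  12.3 -16.4   0.  -61.4  33.8]
shift cm [ 8.62 11.82  7.76]
turn about x 179.81503883427058 or -0.184961165729419
```

```bash
python3 -m handwheel '[2,4,2.5,0, 4,8,5,0.2, 6,12.2,7.9,0.2, 7,12.2,7.9,0.2, 8,12.2,7.9,0.2, 10,12.2,7.9,0.2, 12.5,12.2,7.9,0.2, 15,12.2,7.9,0.2, 16.8,12.2,7.9,0.2, 17.6,12.2,7.9,0.2]'
python3 - <<'E'
from h import *
c=cap('scene','sc3.png'); cap('wrist','wr3.png')
go([0.632,-0.048,0.010],61.4)
E
```

```text
time_s: 2.85
tcp_pos: [0.6307, -0.0431, 0.0098]
eef_rot: [-49.3, 90.0, -167.6]
contact_force: [-0.1, -0.2, 0.8]
gripper_width: 0.087
t 2.95 tcp [ 0.6308 -0.0435  0.0101] tool x,y,z [[-0.001, -0.0, -1.0], [0.88, -0.474, -0.001], [-0.474, -0.88, 0.001]] w 0.0869 F [-0.  -0.2 -0.4] q [ 13.7  28.5 -18.6   0.  -43.   48. ]
shift cm [0.01 0.32 0.34]
turn about x -179.70594556714167 or 0.29405443285833144
```

View pics/sc3.png

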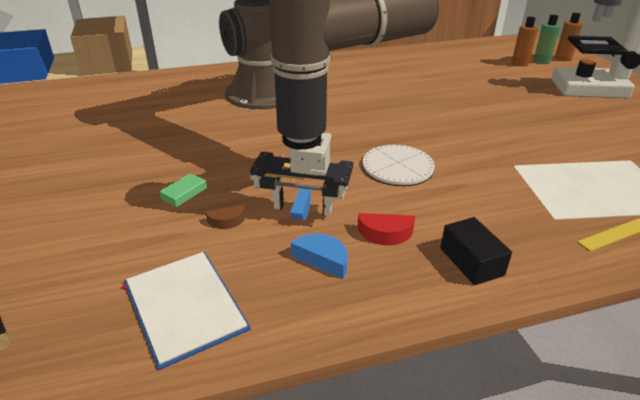

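View pics/wr3.png

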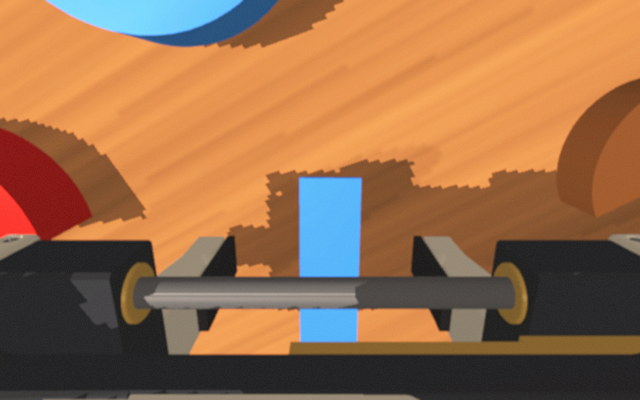

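The jaws straddle the lens. It stands upright at (330,250) in the wrist view, parallel to the pads and about 3 mm off centre. I shift and close.

```bash
python3 -m handwheel '[0,0.2,0.3,0, 0,0.2,0.3,0.3, 0,0.2,0.3,0.3, 0,0.2,0.3,0.3, 0,0.2,0.3,0.3, 0,0.2,0.3,0.3, 0,0.2,0.3,0.3, 0,0.2,0.3,0.3, 0,0.2,0.3,0.3, 0,0.2,0.3,0.3]' 2.0 15
python3 - <<'E'
from h import *
c=cap('scene','sc4.png'); cap('wrist','wr4.png')
go([0.632,-0.048,0.010],61.4)
E
```

```text
time_s: 4.2
tcp_pos: [0.6315, -0.0474, 0.0106]
eef_rot: [137.4, 90.0, 18.8]
contact_force: [0.4, -0.0, 0.1]
gripper_width: 0.0237
t 4.3 tcp [ 0.6314 -0.0474  0.0105] tool x,y,z [[-0.0, 0.0, -1.0], [0.878, -0.479, -0.0], [-0.479, -0.878, -0.0]] w 0.024 F [ 0.2  0.9 -0.6] q [ 13.3  28.5 -18.5  -0.  -43.   48. ]
shift cm [0.05 0.08 0.02]
turn about x 179.95870208588227 or -0.041297914117734535
```

View pics/wr4.png

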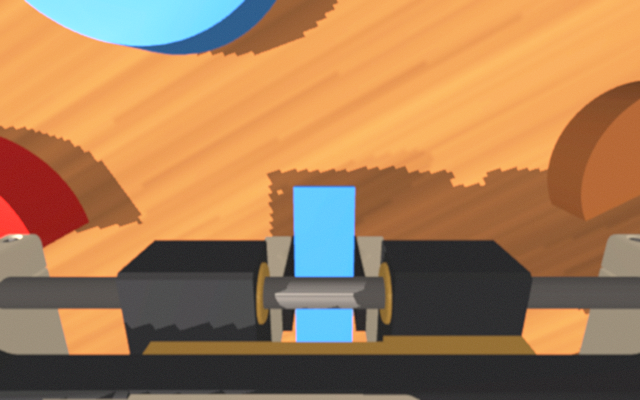

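Gripped with the jaws reading 24 mm, and the rocking has stopped. Next: release the lens standing, raise the tips to about 34 mm, and tip it slowly with one finger towards tool −z, where the bench is clear.

```bash
python3 -m handwheel '[0,0,0,0, 0,0,0,0, 0,0,0,0, 0,0,0,0, 0,0,0,0, 0,0,0,0, -1.2,0,0,0, -2.4,0,0,0, -2.4,0,0,0, -2.4,0,-1,0]' 8.7 15
python3 - <<'E'
from h import *
c=cap('scene','sc5.png'); cap('wrist','wr5.png')
go([0.632,-0.048,0.034],61.4)
E
```

```text
time_s: 5.55
tcp_pos: [0.6361, -0.0387, 0.0349]
eef_rot: [157.9, 90.0, 39.2]
contact_force: [0.8, 0.1, 0.3]
gripper_width: 0.087
t 5.65 tcp [ 0.6367 -0.0378  0.0344] tool x,y,z [[0.0, 0.0, -1.0], [0.878, -0.479, 0.0], [-0.479, -0.878, -0.0]] w 0.0868 F [-0.6 -0.3  0.3] q [ 14.1  27.1 -16.8   0.  -46.   47.3]
shift cm [0.04 0.08 1.12]
turn about x 179.99382112160535 or -0.006178878394649701
```

View pics/wr5.png

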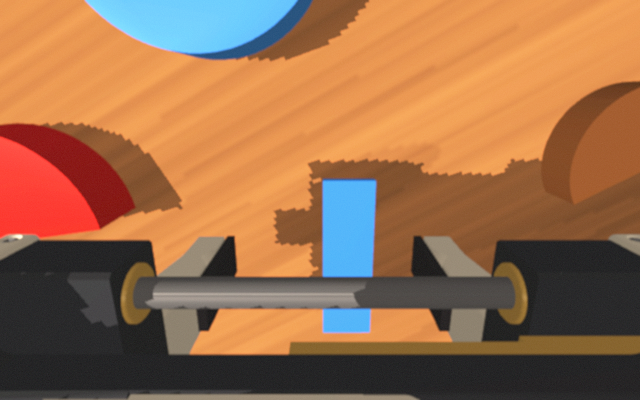

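The lens still stands at (348,250), with the right (+z) finger at about x=415. I push slowly.

```bash
python3 -m handwheel '[0,0,-0.8,0, 0,0,-1.6,0, 0,0,-2.0,0, 0,0,-2.3,0, 0,0,-2.6,0, 0,0,-2.9,0, 0,0,-3.2,0, 0,0,-3.5,0, 0,0,-3.8,0, 0,0,-4.1,0]'
python3 - <<'E'
from h import *
c=cap('scene','sc6.png'); cap('wrist','wr6.png')
go([0.632,-0.048,0.034],61.4)
E
```

```text
time_s: 6.9
tcp_pos: [0.656, -0.0025, 0.0346]
eef_rot: [-163.5, 90.0, 77.8]
contact_force: [0.7, 0.5, 0.3]
gripper_width: 0.0868
t 7.0 tcp [ 0.656  -0.0024  0.0346] tool x,y,z [[0.0, 0.0, -1.0], [0.878, -0.479, 0.0], [-0.479, -0.878, -0.0]] w 0.0867 F [-0.3  0.1 -0.2] q [ 16.8  28.5 -14.3   0.  -47.2  44.6]
shift cm [0.06 0.08 5.16]
turn about x 179.97675673698456 or -0.02324326301544488
```

View pics/wr6.png

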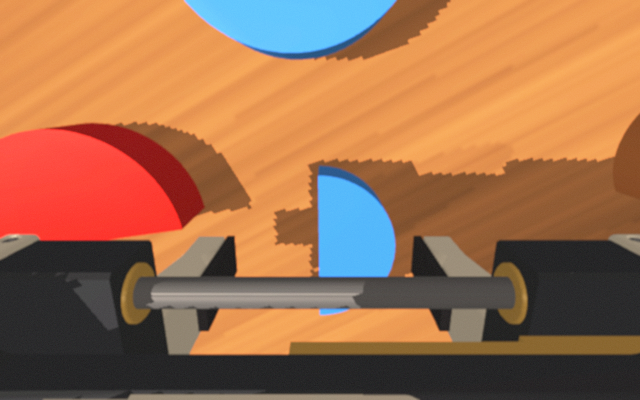

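It has fallen onto a half-moon face. The straight edge is at x≈319 facing −z, and the arc apex is at (396,245). I measure its centre from the arc in the wrist view and check it in the scene view.

```bash
python3 - <<'E'
from h import *
from scipy.optimize import least_squares
c=cap('wrist'); im=c['image']
hsv=cv2.cvtColor(im,cv2.COLOR_RGB2HSV); m=cv2.inRange(hsv,(95,120,200),(112,255,255)); m[:120]=0;m[270:]=0
k=max(cv2.findContours(m,cv2.RETR_EXTERNAL,cv2.CHAIN_APPROX_NONE)[0],key=cv2.contourArea)[:,0,:]
P=np.array([onz(c,u+.0,v,.024)[:2] for u,v in k if v<268])
s=sensors.get_state(); M=R.from_euler('xyz',s['eef_rot'],degrees=True).as_matrix()
Q=np.array([(M.T@np.r_[p-s['tcp_pos'][:2],0])[1:] for p in P])*100
print('y,z min/max cm',Q.min(0),Q.max(0))
st=Q[Q[:,1]<Q[:,1].min()+.15]; print('straight n',len(st),'z',st[:,1].mean(), 'slope deg',np.degrees(np.arctan(np.polyfit(st[:,0],st[:,1],1)[0])),'y rng',st[:,0].min(),st[:,0].max())
a=Q[(Q[:,1]>Q[:,1].min()+.5)&(Q[:,0]>Q[:,0].min()+.2)]
r=least_squares(lambda x:np.hypot(a[:,0]-x[0],a[:,1]-x[1])-4,[0,0]); print('circle ctr y,z',r.x,'rms',np.sqrt(np.mean(r.fun**2)))
cc=s['tcp_pos']+M@np.array([0,*(r.x/100)]); cc[2]=.024; print('disc-ctr world',cc)
cc2=s['tcp_pos']+M@np.array([0,*((r.x+[0,2])/100)]); print('lens mid',cc2)
sc=cap('scene'); print('scene expect', proj(sc,cc), 'apex',proj(sc,[*(s['tcp_pos']+M@np.array([0,*((r.x+[0,4])/100)]))[:2],.024]))
cv2.imwrite('pics/sc7.png',cv2.resize(sc['image'][140:280,220:400][:,:,::-1],None,fx=4,fy=4))
E
```

```text
y,z min/max cm [-1.38662883 -0.30506911] [3.72115948 3.73353851]
straight n 94 z -0.28170557473890784 slope deg -0.29272230898607465 y rng -1.386628830408665 3.7210355682897913
circle ctr y,z [-0.27984094 -0.29405506] rms 0.016403305839877137
disc-ctr world [0.65487831 0.00140545 0.024     ]
lens mid [ 0.6452945  -0.01614877  0.03453845]
scene expect [326.98207786 207.13266176] apex [308.01465966 204.60695556]
```

View pics/sc7.png

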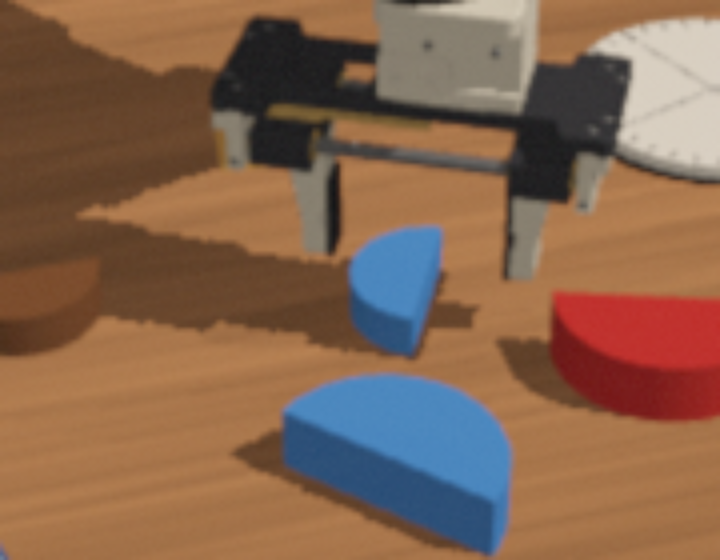

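```bash
python3 -m handwheel '[0,-0.1,0.8,0, 0,-0.28,1.7,0.2, 0,-0.28,1.7,0.2, 1,-0.28,1.7,0.2, 2,-0.28,1.7,0.2, 2.6,-0.28,1.7,0.2, 2.9,-0.28,1.7,0.2, 3.05,-0.28,1.7,0.2, 3.05,-0.28,1.7,0.2, 3.05,-0.28,1.7,0.2]'
python3 -m handwheel '[0,0,0,0, 0,0,0,0, 0,0,0,0, 0,0,0,0, 0,0,0,0, 0,0,0,0, 0,0,0,0, 0,0,0,0, 0,0,0,0, 0,0,0,0]' 3.4 25
python3 - <<'E'
from h import *
cap('wrist','wr8.png')
go([0.5124,0.2232,0.017],61.4)
E
```

```text
time_s: 8.35
tcp_pos: [0.6454, -0.0162, 0.0044]
eef_rot: [132.2, 90.0, 13.4]
contact_force: [0.3, 1.0, -0.4]
gripper_width: 0.0867
time_s: 9.6
tcp_pos: [0.6453, -0.0162, 0.0041]
eef_rot: [85.0, 90.0, -33.9]
contact_force: [0.2, 0.7, 0.2]
gripper_width: 0.0396
t 9.65 tcp [ 0.6453 -0.0163  0.0041] tool x,y,z [[0.0, 0.0, -1.0], [0.876, -0.482, 0.0], [-0.482, -0.876, -0.0]] w 0.0398 F [-0.2 -0.6 -0.1] q [ 15.8  29.9 -17.   -0.  -43.1  45.3]
shift cm [ -1.29 -23.19 -14.56]
turn about x 179.75571286161247 or -0.24428713838753424
```

View pics/wr8.png

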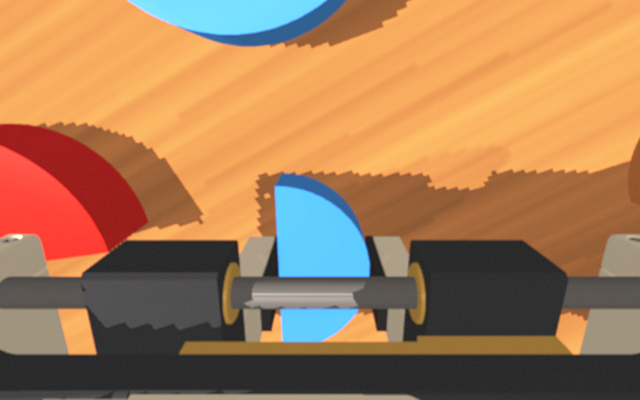

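The lens is held flat with the jaws reading 40 mm. I lift 5 cm, so its middle is at about 62 mm, and carry it to the disc.

```bash
python3 -m handwheel '[-1.5,0,0,0, -3.5,0,0,0, -5,-2.5,-1.6,0, -5,-6,-3.8,0, -5,-10,-6.3,0, -5,-14,-8.8,0, -5,-18,-11.3,0, -5,-21,-13.2,0, -5,-22.8,-14.3,0, -5,-23.2,-14.6,0]'
python3 - <<'E'
from h import *
cap('wrist','wr9.png'); cap('scene','sc9.png')
go([0.5124,0.2232,0.0165],61.4)
E
```

```text
time_s: 10.9
tcp_pos: [0.5122, 0.2249, 0.0552]
eef_rot: [158.2, 89.9, 39.4]
contact_force: [-0.3, -0.2, -0.7]
gripper_width: 0.0397
t 11.0 tcp [0.5126 0.2239 0.0548] tool x,y,z [[0.001, 0.001, -1.0], [0.876, -0.482, 0.0], [-0.482, -0.876, -0.001]] w 0.0393 F [ 0.3 -0.8  0.5] q [ 43.7  19.6 -26.2   0.  -44.1  17.6]
shift cm [3.83 0.01 0.08]
turn about x 179.80851840499963 or -0.19148159500036854
```

View pics/sc9.png

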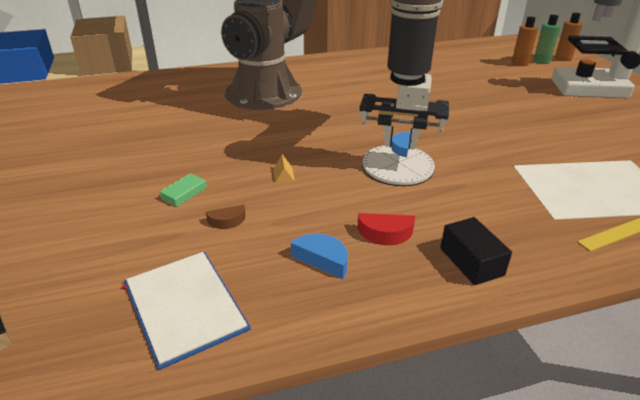

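View pics/wr9.png

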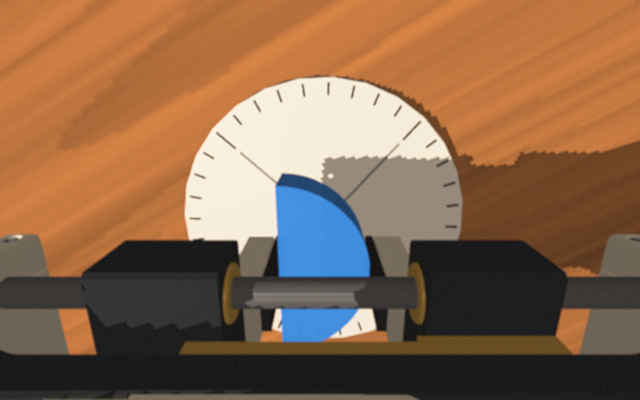

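The lens is held flat over the disc, and nothing else has moved in the scene view. I lower it 3.8 cm, keeping the last steps slow.

```bash
python3 -m handwheel '[0.8,0,0,0, 1.8,0,0,0, 2.7,0,0,0, 3.2,0,0,0, 3.45,0,0,0, 3.6,0,0,0, 3.7,0,0,0, 3.8,0,0,0, 3.8,0,0,0, 3.8,0,0,0]'
python3 - <<'E'
from h import *
cap('wrist','wr10.png')
go([0.5124,0.2232,0.0165],61.4)
E
```

```text
time_s: 12.25
tcp_pos: [0.5125, 0.2236, 0.0162]
eef_rot: [163.6, 90.0, 44.8]
contact_force: [-0.2, 0.3, -0.9]
gripper_width: 0.04
t 12.3 tcp [0.5125 0.2236 0.0161] tool x,y,z [[0.0, 0.0, -1.0], [0.876, -0.482, 0.0], [-0.482, -0.876, -0.0]] w 0.0398 F [-0.5  0.4 -0.4] q [ 43.6  22.7 -28.1  -0.  -39.1  17.5]
shift cm [-0.04  0.01  0.04]
turn about x 179.7555267278821 or -0.2444732721178866
```

View pics/wr10.png

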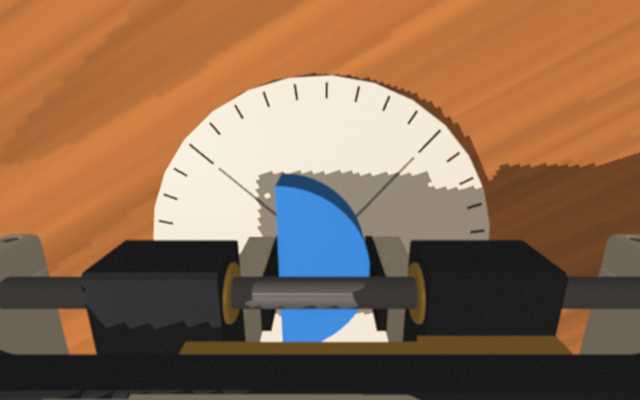

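```bash
python3 -m handwheel '[0.05,0,0,0, 0.1,0,0,0, 0.1,0,0,0, 0.1,0,0,0, 0.1,0,0,0, 0.1,0,0,0, 0.1,0,0,0, 0.1,0,0,0, 0.1,0,0,0, 0.1,0,0,0]'
```

```text
time_s: 13.55
tcp_pos: [0.5125, 0.2236, 0.016]
eef_rot: [139.1, 90.0, 20.3]
contact_force: [-2.9, -1.0, 9.2]
gripper_width: 0.0395
```

It's in contact, with about 9 N upward. I open the fingers, then rise.

```bash
python3 -m handwheel '[-0.05,0,0,0, -0.1,0,0,0, -0.1,0,0,0, -0.1,0,0,0, -0.1,0,0,0, -0.1,0,0,0, -0.1,0,0,0, -0.1,0,0,0, -0.1,0,0,0, -0.1,0,0,0]' 8.7 
python3 -m handwheel '[-1,0,0,0, -3,0,0,0, -6,0,0,0, -9,0,0,0, -13,0,0,0, -17,0,0,0, -20,0,0,0, -20,10,0,0, -20,14,0,0, -20,14,0,0]'
python3 - <<'E'
from h import *
cap('scene','sc11.png'); c=cap('top','top11.png'); cap('wrist','wr11.png'); go([0.5,0.2,0.2])
E
```

```text
time_s: 14.8
tcp_pos: [0.5124, 0.2235, 0.0161]
eef_rot: [-27.5, 90.0, -146.3]
contact_force: [-0.1, 0.7, -0.3]
gripper_width: 0.0868
time_s: 16.05
tcp_pos: [0.6372, 0.1539, 0.216]
eef_rot: [17.9, 90.0, -101.1]
contact_force: [-1.0, 0.6, 0.2]
gripper_width: 0.0869
t 16.2 tcp [0.635  0.1554 0.2159] tool x,y,z [[-0.001, -0.0, -1.0], [0.875, -0.484, -0.0], [-0.484, -0.875, 0.0]] w 0.0872 F [-0.5 -0.3 -0.6] q [ 30.8  19.   -3.   -0.  -68.   30.3]
shift cm [  1.6  -13.98   2.63]
```

View pics/sc11.png

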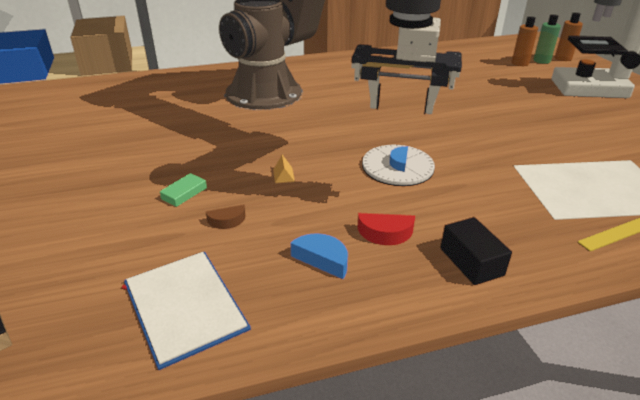

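View pics/top11.png

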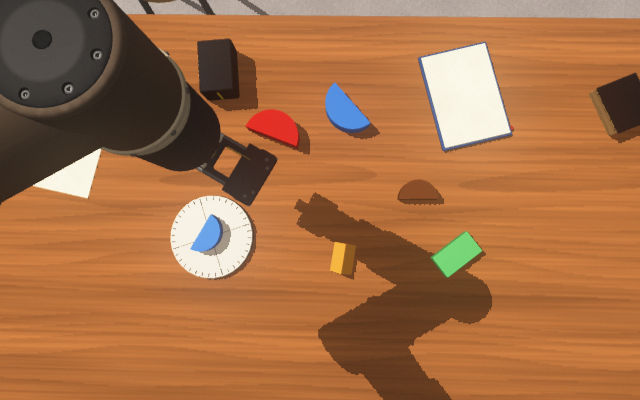

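The top view shows the lens flat at about (208,233) on the disc, which is centred at (211,237). The slab (457,255) and prism (343,258) look unmoved. I check the numbers from two views.

```bash
python3 - <<'E'
from h import *
c=cap('top','top12.png'); blue(c,.036)
D=np.array([0.5124,0.2232]); print('disc',D)
for n in ['top0.png','top12.png']:
    im=cv2.imread('pics/'+n)[:,:,::-1]; hsv=cv2.cvtColor(im.copy(),cv2.COLOR_RGB2HSV)
    for nm,lo,hi,reg in [('green',(45,80,60),(80,255,255),(425,225,495,285)),('amber',(14,190,190),(24,255,255),(328,238,346,280))]:
        x0,y0,x1,y1=reg; m=cv2.inRange(hsv[y0:y1,x0:x1],lo,hi); M=cv2.moments(m,True); print(n,nm,M['m00'],M['m10']/M['m00']+x0,M['m01']/M['m00']+y0)
s=cap('scene'); hsv=cv2.cvtColor(s['image'],cv2.COLOR_RGB2HSV); m=cv2.inRange(hsv,(100,120,60),(125,255,255)); sub=m[130:190,360:440]
b=cv2.boundingRect(sub); print('scene blue box',b[0]+360,b[1]+130,b[2],b[3],'disc centre px',proj(s,[*D,.012]))
cv2.imwrite('pics/sc12.png',cv2.resize(s['image'][120:200,340:460][:,:,::-1],None,fx=6,fy=6))
E
```

```text
px [208.6 236.1] area 547.0 ctr [0.5135 0.2213] cog [0.5149 0.2236] size [0.0774 0.0384] long dir -28.465776183089087
disc [0.5124 0.2232]
top0.png green 1190.0 456.11764705882354 253.86050420168067
top0.png amber 332.0 337.4879518072289 257.328313253012
top12.png green 1199.0 456.0066722268557 253.93327773144287
top12.png amber 34.0 341.52941176470586 256.1470588235294
scene blue box 390 147 17 24 disc centre px [397.76939936 161.73924701]
```

```bash
sleep 1
```

```text
(no output)
```

View pics/sc12.png

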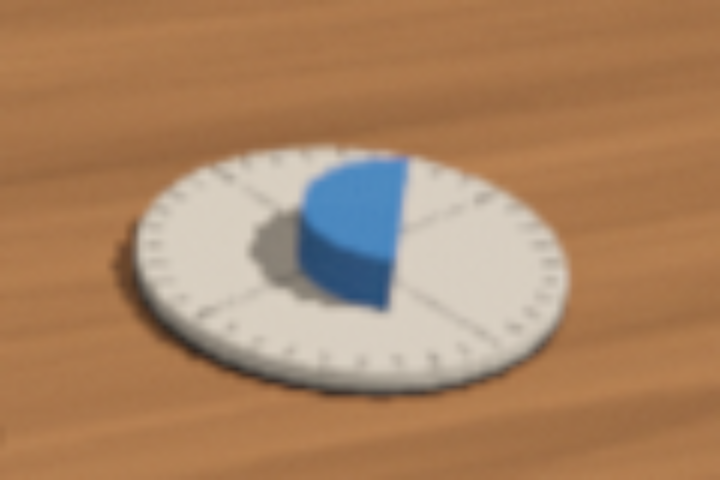

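The lens lies flat about 2 mm from the disc's centre, and the slab hasn't moved. The tight amber mask lost most of the prism's pixels, probably to the arm's shadow, so I recheck with a looser one.

```bash
python3 - <<'E'
from h import *
A=[cv2.imread('pics/'+n)[225:290,320:370] for n in ('top0.png','top12.png')]
cv2.imwrite('pics/pr.png',cv2.resize(np.hstack(A),None,fx=6,fy=6))
for a in A:
    l=cv2.cvtColor(a,cv2.COLOR_BGR2HSV); print(l[33,17]); m=cv2.inRange(l,(15,190,150),(24,255,255)); b=cv2.moments(m,True); print(b['m00'],b['m10']/b['m00']+320,b['m01']/b['m00']+225,cv2.boundingRect(m))
E
```

```text
[ 18 191 235]
349.0 337.7106017191977 257.51002865329514 (10, 17, 16, 32)
[ 20 187 245]
57.0 342.1578947368421 257.280701754386 (13, 17, 14, 32)
```

View pics/pr.png

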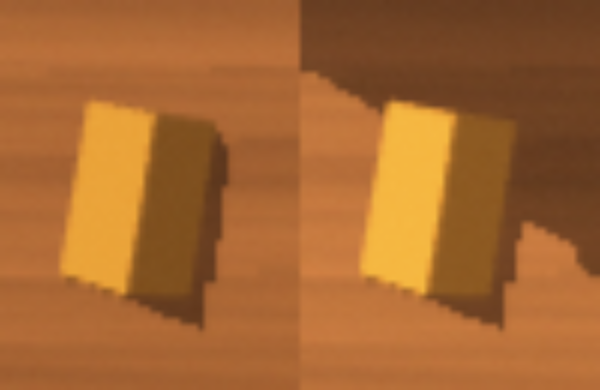

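The side-by-side crops show the prism in the same place before and after. Only the lighting changed, and that upset the mask. I hand in.

```bash
python3 -c "
from h import *
print(workorder.close_job()); print(sensors.get_state()['time_s'])"
```

```text
the job is handed in; nothing more can be done
None
the job is handed in; nothing more can be done
```

The blue lens now lies flat on a half-moon face in the middle of the ray table, and the job is handed in; no verdict was reported. I gripped the lens across its thickness to stop the rocking and let it go standing on the bench. I tipped it onto a half-moon face with one finger. Then I gripped it flat, carried it with its middle at about 62 mm, set it down in contact with the disc, opened the fingers and withdrew. The last clock reading I took was about 16 s of the 58 s allowed.

**Last checks:**
- **Lens:** it lies about 2 mm from the disc's centre in the top view, and the scene view shows it flat.
- **Slab:** its centre moved only about 0.1 px in the top view.
- **Prism:** my colour mask lost most of its pixels in the final picture because the lighting changed. Crops from before and after show it in the same place.
- **Gripper:** it was clear of everything, with the fingertips at about 0.216 m.

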